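Make up two water-test kits

TASK

Make up the two water-test kits from the stock on the bench: the blue tray gets the bottle with the red cap and the vial with the orange cap; the yellow tray gets the bottles with the blue cap and the green cap and the vial with the green cap. Stand each one upright on the floor of a compartment of its own, any compartment of the right tray. Leave the two spare vials, with the red cap and the blue cap, standing where they are.

Things in the scene. Friction and masses are not known exactly. Their poses are not given: they have to be found in the camera images.
- blue_tray: Blue plastic kit tray, 104 mm long (its own y) by 54 mm wide (its own x), 18 mm high, fixed to the bench. Two open-topped square compartments in a row along its y, each 46 mm by 46 mm inside, separated by 4 mm walls; floor 4 mm thick, so the compartment floor is 4 mm above the bench. Origin at the centre of its underside; compartment centres lie at -25 and +25 mm along its y, at x = 0. Each compartment takes one bottle or vial.
- yellow_tray: Yellow plastic kit tray, 154 mm long (its own y) by 54 mm wide (its own x), 18 mm high, fixed to the bench. Three open-topped square compartments in a row along its y, each 46 mm by 46 mm inside, separated by 4 mm walls; floor 4 mm thick, so the compartment floor is 4 mm above the bench. Origin at the centre of its underside; compartment centres lie at -50, 0 and +50 mm along its y, at x = 0. Each compartment takes one bottle or vial.
- red_bottle: Reagent dropper bottle, white round body with red nozzle cap and red band: body 29 mm in diameter, straight up to about 45 mm and 58 mm high in all, pointed cap on top to 85 mm. Stands upright and loose, 30 g. Origin at the centre of its underside, z up its axis. Goes into the blue tray.
- blue_bottle: Reagent dropper bottle, white round body with blue nozzle cap and blue band: body 29 mm in diameter, straight up to about 45 mm and 58 mm high in all, pointed cap on top to 85 mm. Stands upright and loose, 30 g. Origin at the centre of its underside, z up its axis. Goes into the yellow tray.
- green_bottle: Reagent dropper bottle, white round body with green nozzle cap and green band: body 29 mm in diameter, straight up to about 45 mm and 58 mm high in all, pointed cap on top to 85 mm. Stands upright and loose, 30 g. Origin at the centre of its underside, z up its axis. Goes into the yellow tray.
- orange_vial: Clear round sample vial with an orange screw cap: body 27 mm in diameter, 68 mm high with the cap (cap 24 mm in diameter, from 54 mm up), 32 g. Stands upright and loose. Origin at the centre of its underside, z up its axis. Goes into the blue tray.
- green_vial: Clear round sample vial with a green screw cap: body 27 mm in diameter, 68 mm high with the cap (cap 24 mm in diameter, from 54 mm up), 32 g. Stands upright and loose. Origin at the centre of its underside, z up its axis. Goes into the yellow tray.
- red_vial: Clear round sample vial with a red screw cap: body 27 mm in diameter, 68 mm high with the cap (cap 24 mm in diameter, from 54 mm up), 32 g. Stands upright and loose. Origin at the centre of its underside, z up its axis. Spare: stays where it stands.
- blue_vial: Clear round sample vial with a blue screw cap: body 27 mm in diameter, 68 mm high with the cap (cap 24 mm in diameter, from 54 mm up), 32 g. Stands upright and loose. Origin at the centre of its underside, z up its axis. Spare: stays where it stands.
Not all that is in view belongs to the job. Leave any pink look-alike of the blue_vial alone. Leave any purple look-alike of the red_bottle alone.

How it is judged:
By the outcome, as a careful person would: the job done as asked, in the order asked, and still so for the second after the job is handed in, with the robot touching nothing.
It also fails if it takes over 122 s, if anything falls off the work surface, if the arm or the gripper's body presses on something with over 40 N, if the wrist force passes 120 N, or if a joint passes its speed limit or range.

ROBOT

A 6-joint arm with a two-finger parallel gripper is mounted at the origin on a cart in front of the work surface, level with it; the furniture and walls round the work are solid. World frame = base frame: x ahead of the robot, y to its left, z up, the work surface at z = 0. Lengths are in m, angles in degrees, forces in N, time in s.
With the tool pointing down it reaches from about 0.425 to 1.125 m from the base axis. Payload 14.9 kg.
Tool frame: the origin (TCP) lies at the very end of the fingers, on their centre line; the grasp point (between the pads) lies 19 mm behind it; z points along the fingers, y is the line along which they close (so a half turn about z gives the same grasp; the last joint's range is limited). The gripper opens to 91 mm and grips with 3 to 60 N. Pads are 32 mm wide; open, the fingers measure 118 mm over their backs; the gripper's body (76 mm by 178 mm) begins 60 mm behind the grasp point.
Start: joints at [-70.262, 21.709, 99.362, -0, 58.929, -1.908], TCP at [0.258, -0.651, 0.214] pointing down, gripper open.
Joint ranges: [-158.91, 158.91], [-42.39, 125.64], [0.06, 152.35], [-60.88, 240.88], [17.5, 164.5], [-176.32, 176.32]. Speed limits (degrees/s): [108.29, 108.29, 136.94, 180, 180, 180].

INTERFACE

Orientations are given as a 3x3 rotation matrix whose columns are the frame's x, y, z axes.
In Python, from cell import r gives the robot as it stands. Calls block until the motion is done:
- r.move_to(position, orientation): joint-space move of the TCP to a pose.
- r.movel(position, frame=None, velocity=0.15, contact_N=None): straight line of the TCP; frame=None keeps the orientation; velocity is the mean speed in m/s. With contact_N (N) it stops when the force on the tool has changed by that much, and returns True; else False.
- r.move_joints(angles): joint-space move.
- r.let_go() and r.gripper_close(grip_force=None): open the fingers fully, or close them until they stop; grip_force is the grip in N (None keeps the last).
- r.sleep(seconds).
- r.ik(position, orientation): joint angles nearest the present ones, or None.
- r.grab_frame(name): name is "side" or "top" or "wrist"; returns a dict with "color" (420x560x3 uint8, red, green, blue), "fx", "fy", "cx", "cy" (pixels), "dist_coeffs" ([k1, k2, p1, p2, k3] as OpenCV has them; the pictures are not rectified), "rvec" (rotation vector, rad) and "tvec" (3), from world to camera coordinates, as OpenCV has them. Camera axes: x right, y down, z forward; pixel columns grow to the right and rows downward; lengths in m; the calibration is good to about 2 mm. A picture is of the moment at which its call begins. There is no depth.
A pose or a line that the arm cannot do raises r.IKError and nothing moves.
- r.sign_off(): hands the job in; it is judged then, once.
Readings, each from a call of its own:
- r.current_clock(): time.
- r.current_q(): joint angles.
- r.current_dq(): joint speeds.
- r.current_joint_efforts(): joint torques, N m.
- r.current_tool_pos(): TCP position.
- r.current_tcp_rot(): TCP orientation.
- r.current_wrist_force(): force on the tool from outside, world axes, zero at the start.
- r.current_ft_torque(): the same for the moment, N m.
- r.current_opening(): finger opening in m.
- r.current_grasp_force(): force on a finger pad.
Only numpy, scipy, OpenCV 4.12 (cv2) and the standard library are available. Lean on these libraries where they do the work, as an engineer would, in place of code of your own. Each camera call takes 0.05 s, during which the arm holds its last target. There are 200 camera calls.

## Working session

There is one attempt and no reset: what is moved stays moved. The work goes in short steps, each a Python script; the robot and the scene stay as the last script left them, time stands still between calls to the robot, and variables do not carry over. Pictures are saved under pics/ and viewed, at most 14 in all, crops included, and the job is handed in when it is done.

```bash
mkdir -p pics
python3 - <<'E'
from cell import r
import cv2
for n in("top","side"):
    f=r.grab_frame(n); cv2.imwrite(f"pics/{n}0.png",cv2.resize(f["color"][:,:,::-1],(800,600),interpolation=cv2.INTER_CUBIC))
    print(n,f["fx"],f["cx"],f["cy"],f["dist_coeffs"],f["rvec"],f["tvec"])
E
```

```text
top 499.33086301733545 275.1621470593696 212.3175967392043 [-0.16906761  0.          0.          0.          0.        ] [ 1.95518417 -2.26106393  0.25202891] [0.03738456 0.57870487 0.92519612]
side 505.6612462527271 287.73398072168925 217.9186524135721 [-0.08962683  0.          0.          0.          0.        ] [ 1.87674925  1.96068709 -0.52834388] [ 0.04706807 -0.4649247   1.25349147]
```

View pics/top0.png

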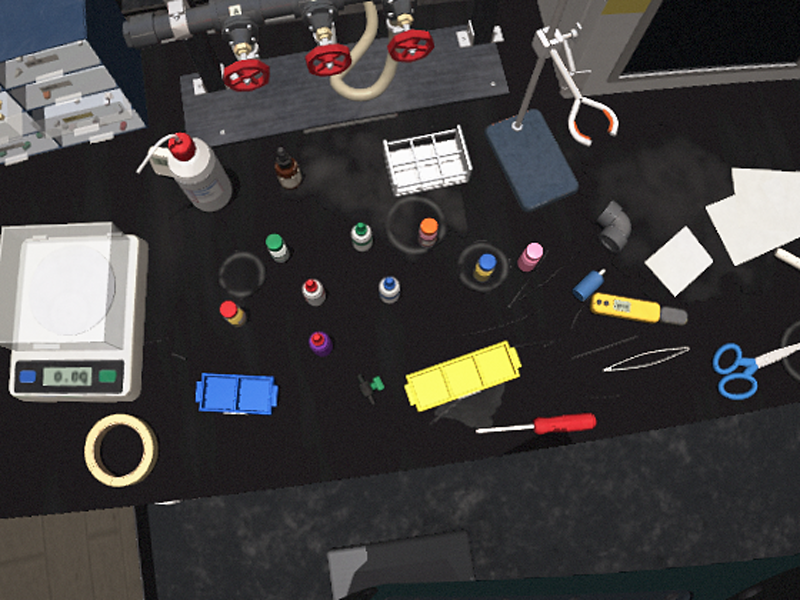

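View pics/side0.png

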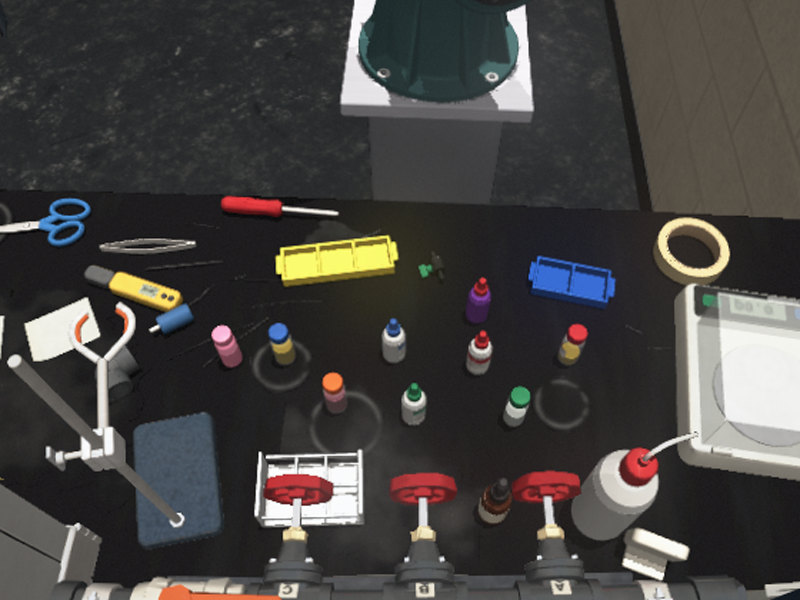

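The pictures show the candidates, in top-view pixels at 800 px width:
- Red bottle (313,291), with the purple look-alike at (319,343).
- Blue bottle (389,289) and green bottle (361,235).
- Orange vial (428,232) and green vial (277,247).
- Spares: red vial (232,313) and blue vial (486,266), plus the pink look-alike at (531,256).
- Trays: blue at (237,394), yellow at (463,376).

I'll take close crops of both views next.

Run:
```python
from cell import r
import cv2
for n,(x0,y0,w,h) in {"top":(130,140,260,160),"side":(180,155,260,150)}.items():
    f=r.grab_frame(n); c=cv2.resize(f["color"][y0:y0+h,x0:x0+w,::-1],None,fx=3,fy=3,interpolation=cv2.INTER_CUBIC)
    for i in range(0,w,20):
        cv2.line(c,(3*i,0),(3*i,6),(255,255,255)); cv2.putText(c,str(x0+i),(3*i+2,14),0,.35,(255,255,255))
    for i in range(0,h,20):
        cv2.line(c,(0,3*i),(6,3*i),(255,255,255)); cv2.putText(c,str(y0+i),(8,3*i+4),0,.35,(255,255,255))
    cv2.imwrite(f"pics/{n}1.png",c)
```

```text
(no output)
```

View pics/top1.png

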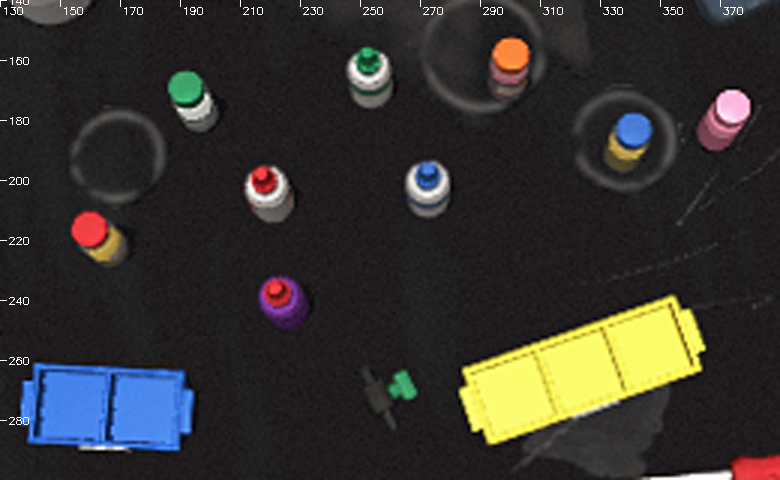

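View pics/side1.png

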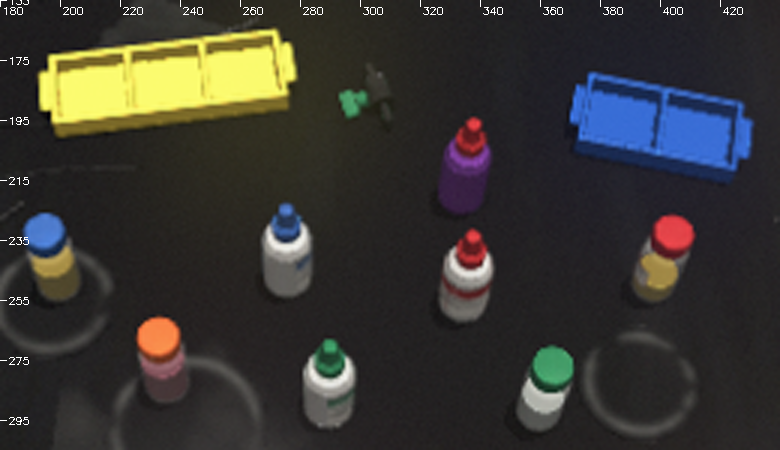

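The crops confirm the choices. The red bottle is white with a red cap at crop pixel (268,190), and the purple one is at (283,300), so they are easy to tell apart. Next I convert cap tops and tray rims to world positions from both cameras.

```bash
cat > h.py <<'E'
from cell import r
import cv2, numpy as np
def ray(f,px):
    K=np.array([[f["fx"],0,f["cx"]],[0,f["fy"],f["cy"]],[0,0,1.]])
    R=cv2.Rodrigues(np.array(f["rvec"]))[0]; t=np.array(f["tvec"]).ravel()
    u=cv2.undistortPoints(np.array([[px]],float),K,np.array(f["dist_coeffs"])).ravel()
    return -R.T@t, R.T@np.array([u[0],u[1],1])
def at_z(f,px,z):
    c,d=ray(f,px); return c+d*(z-c[2])/d[2]
def tri(f1,p1,f2,p2):
    A=[];b=[]
    for c,d in (ray(f1,p1),ray(f2,p2)):
        d=d/np.linalg.norm(d); P=np.eye(3)-np.outer(d,d); A.append(P); b.append(P@c)
    return np.linalg.lstsq(np.vstack(A),np.hstack(b),rcond=None)[0]
E
python3 - <<'E'
from h import *
np.set_printoptions(precision=4,suppress=True)
T=r.grab_frame("top");S=r.grab_frame("side")
t=lambda p:(130+p[0]/3-.33,140+p[1]/3-.33); s=lambda p:(180+p[0]/3-.33,155+p[1]/3-.33)
D={"red_b":((262,173),(474,236),.085),"blue_b":((430,168),(286,209),.085),"green_b":((370,54),(330,345),.085),
"orange_v":((512,50),(158,331),.068),"green_v":((185,83),(554,359),.068),"red_v":((89,227),(674,229),.068),"blue_v":((634,128),(45,227),.068),"purple":((275,285),(474,124),.085),
"pink":((734,104),None,.068)}
for k,(a,b,z) in D.items():
    print(k,at_z(T,t(a),z)[:2],*( (at_z(S,s(b),z)[:2],tri(T,t(a),S,s(b))) if b else ()))
Q={"Bt":(T,t,[(36,364),(185,372),(180,449),(29,443)]),"Yt":(T,t,[(463,369),(676,297),(702,368),(489,443)]),
"Bs":(S,s,[(590,75),(743,103),(730,168),(577,142)]),"Ys":(S,s,[(50,57),(277,32),(289,97),(57,124)])}
for k,(f,g,P) in Q.items():
    W=np.array([at_z(f,g(p),.018)[:2] for p in P]); e=W-np.roll(W,-1,0)
    l=W[0]+W[3]-W[1]-W[2]; print(k,W.mean(0),"edges",np.linalg.norm(e,axis=1),"yaxis deg",np.degrees(np.arctan2(l[1],l[0])))
print(r.current_tcp_rot(),r.current_clock())
E
```

```text
red_b [0.6194 0.0624] [0.6198 0.0627] [0.6196 0.0626 0.0846]
blue_b [ 0.6069 -0.0464] [ 0.6071 -0.0451] [ 0.607  -0.0458  0.0848]
green_b [ 0.69   -0.0183] [ 0.6916 -0.0165] [ 0.6907 -0.0174  0.0831]
orange_v [ 0.6849 -0.1138] [ 0.6796 -0.1133] [ 0.6827 -0.1128  0.0746]
green_v [0.6939 0.1081] [0.6867 0.1085] [0.6909 0.107  0.077 ]
red_v [0.6042 0.1822] [0.6002 0.1823] [0.603  0.1811 0.0728]
blue_v [ 0.6191 -0.1861] [ 0.616  -0.1857] [ 0.6181 -0.1851  0.0717]
purple [0.5447 0.0629] [0.5435 0.0635] [0.5445 0.0631 0.0864]
pink [ 0.6261 -0.2563]
Bt [0.4902 0.1925] edges [0.1037 0.0523 0.1041 0.0542] yaxis deg 79.62349401549864
Yt [ 0.4698 -0.1316] edges [0.1547 0.0518 0.1541 0.053 ] yaxis deg 100.48979250353415
Bs [0.4913 0.192 ] edges [0.1021 0.0528 0.0992 0.0544] yaxis deg -99.23532498293001
Ys [ 0.4717 -0.1306] edges [0.1523 0.0534 0.1515 0.0541] yaxis deg -79.43753842211302
[[ 0.9295  0.3689 -0.0001]
 [ 0.3689 -0.9295  0.0003]
 [ 0.     -0.0004 -1.    ]] 0.3
```

Both views agree to within a few millimetres, and the heights and edge lengths match the given sizes. I'll pick with the fingers closing along world y, which keeps them clear of neighbours, and place with them closing across the tray. Red bottle goes first, then a check.

```bash
cat >> h.py <<'E'
def R(yaw):  # tool down, tool y (closing line) at angle yaw
    a=np.radians(yaw); y=np.array([np.cos(a),np.sin(a),0]); z=np.array([0,0,-1.])
    return np.column_stack([np.cross(y,z),y,z])
def go(p,yaw):
    q=np.array(r.current_q()); c=[(np.abs(np.array(s)-q).max(),k) for k in (yaw,yaw+180) if (s:=r.ik(p,R(k))) is not None]
    r.move_to(p,R(min(c)[1]))
B=(np.array([.4905,.192]),80.); Y=(np.array([.4707,-.1311]),100.5)
H=.18; G=.020
def slot(tray,d):
    c,a=tray; return c+d*np.array([np.cos(np.radians(a)),np.sin(np.radians(a))]), a-90
def pick(xy):
    go([*xy,H],-90); r.movel([*xy,G]); r.gripper_close(grip_force=15); w=r.current_opening()
    r.movel([*xy,H],velocity=.2); print("width",w,r.current_opening(),r.current_clock()); return w
def place(tray,d):
    xy,yaw=slot(tray,d); go([*xy,H],yaw); r.movel([*xy,G+.005],velocity=.1); r.let_go(); r.movel([*xy,H],velocity=.2); print("placed",r.current_clock())
def snap(cam,name,x0,y0,w,h,k=3):
    f=r.grab_frame(cam); cv2.imwrite(f"pics/{name}.png",cv2.resize(f["color"][y0:y0+h,x0:x0+w,::-1],None,fx=k,fy=k,interpolation=cv2.INTER_CUBIC))
E
python3 - <<'E'
from h import *
if pick([.6196,.0626])>.025: place(B,.025)
go([.55,-.2,.25],-90)
print(r.current_q(),r.current_clock())
snap("side","s2",180,130,260,180)
E
```

```text
width 0.0282294126386448 0.028664527627400887 6.2583
placed 10.9417
[-2.21879389e+01  9.02170775e+00  1.11652196e+02  1.06949690e-02
  5.93580032e+01 -1.12289226e+02] 12.5083
```

View pics/s2.png

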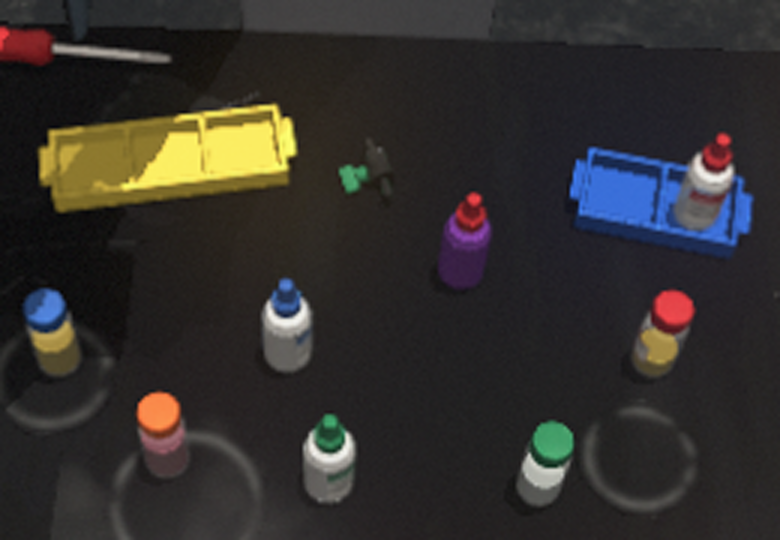

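The red bottle stands upright in the right-hand blue compartment at crop pixel (705,190), and nothing else was disturbed. I'll do the other four in order.

Run:
```python
from h import *
for xy,t,d in [([.682,-.1135],B,-.025),([.607,-.0457],Y,.05),([.6907,-.0174],Y,0),([.690,.108],Y,-.05)]:
    w=pick(xy)
    if not .024<w<.032: print("bad grasp"); break
    place(t,d)
go([.55,.03,.3],-90); print(r.current_clock())
snap("side","s3",150,130,266,190); snap("top","t3",130,130,260,180)
```

```text
width 0.02621706116173496 0.026792233258938595 16.45
placed 21.4333
width 0.028078837782568547 0.027978225012139295 25.5417
placed 30.3833
width 0.028079191552292958 0.028134893427875975 34.65
placed 39.375
width 0.026415283544444345 0.02617529598194031 43.775
placed 48.8083
49.8
```

View pics/s3.png

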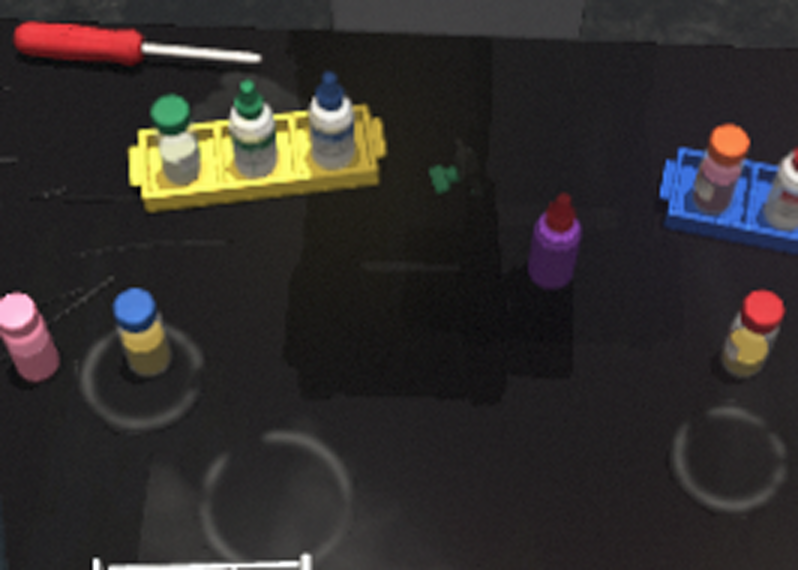

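View pics/t3.png

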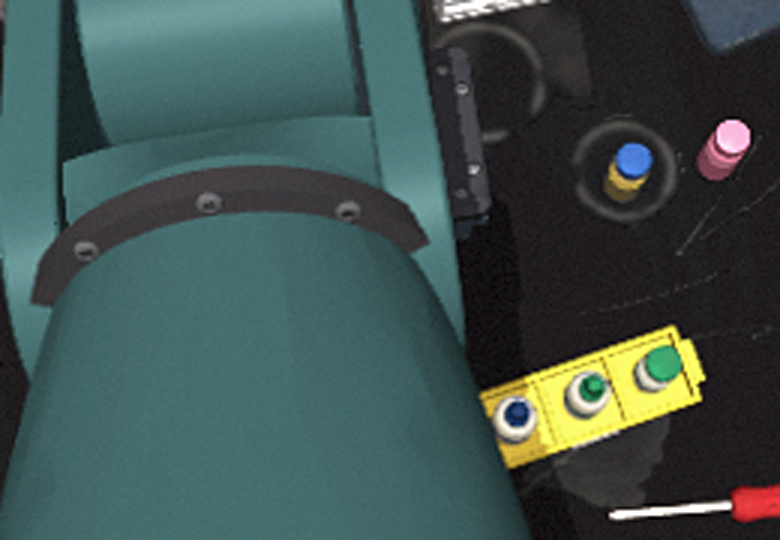

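All five items stand upright in their own compartments: yellow holds the green vial (178,140), green bottle (252,130) and blue bottle (330,120), and blue holds the orange vial (720,170) and red bottle. The spares and look-alikes haven't moved.

```bash
python3 -c "
from cell import r
print(r.sign_off())"
```

```text
the job is handed in; nothing more can be done
None
```

Both water-test kits are made up and the job is handed in at about 50 s: every item stands upright in its own compartment of the right tray, and the spare vials and look-alikes were left where they stood.

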